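# Lock the access panel with its quarter-turn fastener

### The job

The access panel on top of the control box has sprung ajar. Put the fingertips into the slot of its round fastener, press the panel down shut and, still pressing, turn the fastener clockwise (seen from above) as far as it goes, about a quarter turn, so that the panel stays locked shut when you take the hand away. Only press and turn: never lift the panel, and leave the thread spool, needle tin and wax block beside the box where they are.

Things in the scene. Friction and masses are not known exactly. Their poses are not given: they have to be found in the camera images.
- control_box: green metal box 180 (x) x 220 (y) x 70 mm high, fixed to the bench. Origin: centre of its underside, z = 0. Front (-x): three black cable glands. The grey access panel on top is hinged along the far (+x) edge, 92 mm from the origin and 74 mm up. With the panel shut, the fastener's axis is at x = -40 mm, y = 0. Screw flanges stand out 25 mm at the foot of both sides.
- panel (a joint): angle of the grey panel (182 x 216 x 4 mm), rad: 0 is shut, larger is open. A spring holds it ajar at about 0.13 (front edge some 24 mm up); pressing it shut at the fastener takes about 4 N; let go unlocked it springs up again. Locked, it stays at about 0.01. On it a black collar, 90 mm across, 18 mm high, surrounds the fastener.
- dial (a joint): angle of the round steel fastener, rad: 0 to 0.35 at first (unlocked), 1.571 its stop (locked); grows clockwise seen from above. Turning takes 0.1 N m. Over the last 40 degrees its tongue goes under a keeper in the box and holds the panel, but only if the panel is pressed to within 3 mm of shut; else the tongue goes over the keeper and must be turned back.
- slot_floor (a point): centre of the slot's floor, on the fastener's axis; turns and tilts with it, z axis out of the panel. Fastener 75 mm across, flush with the collar. Slot along this point's y axis: 28 mm wide, 66 long, 14 deep, ends closed by the collar. Panel shut: floor 80 mm, fastener top 94 mm above the bench. At joint value 0 the slot lies along the box's y axis, at the stop along its x axis.
- thread_spool: wooden spool of cream thread, 44 x 60 x 45 mm, standing loose to the right (-y) of the box; origin at the centre of its underside. To be left where it is.
- needle_box: closed flat tin, 64 x 96 x 20 mm, lying loose to the left (+y) of the box; origin at the centre of its underside. To be left where it is.
- wax_block: block of beeswax, 35 x 53 x 24 mm, lying loose to the left (+y) of the box, beyond the tin; origin at the centre of its underside. To be left where it is.

How it is judged:
At the end, for the whole second after the job is handed in: the panel stays shut by itself (panel angle below 0.025 rad, about 4.5 mm at its front edge), the fastener is turned clockwise to within 10 degrees of its stop (above 1.4 rad), both at rest, and the spool, tin and wax block stand within 15 mm of where they stood (value of joint panel below 0.025 rad and value of joint dial above 1.4 rad and not (velocity of joint panel above 0.05 rad/s) and not (velocity of joint panel below -0.05 rad/s) and not (velocity of joint dial above 0.05 rad/s) and not (velocity of joint dial below -0.05 rad/s) and distance of each of thread_spool, needle_box, wax_block from where it was at the start of the episode below 0.015 m); the robot touches nothing.
It fails at once if the panel is lifted open (value of joint panel above 0.35 rad).
It fails at once if the thread spool is moved, lifted or carried (by 15 mm or more) (distance of thread_spool from where it was at the start of the episode above 0.015 m).
It fails at once if the needle tin is moved, lifted or carried (by 15 mm or more) (distance of needle_box from where it was at the start of the episode above 0.015 m).
It fails at once if the wax block is moved, lifted or carried (by 15 mm or more) (distance of wax_block from where it was at the start of the episode above 0.015 m).
It also fails if it takes over 48 s, if anything falls off the work surface, if the arm or the gripper's body presses on something with over 40 N, if the wrist force passes 120 N, or if a joint passes its speed limit or range.

### The arm

A 6-joint arm with a two-finger parallel gripper is mounted at the origin on a cart in front of the work surface, level with it; the furniture and walls round the work are solid. World frame = base frame: x ahead of the robot, y to its left, z up, the work surface at z = 0. Lengths are in m, angles in rad, forces in N, time in s.
With the tool pointing down it reaches from about 0.35 to 0.975 m from the base axis. Payload 4.9 kg.
Tool frame: the origin (TCP) lies midway between the tips of the shut fingers; the grasp point (between the pads) lies 19 mm behind it; z points along the fingers, y is the line along which they close (so a half turn about z gives the same grasp; the last joint's range is limited). The gripper opens to 85 mm and grips with 20 to 120 N. Pads are 22 mm wide; open, the fingers measure 114 mm over their backs; the gripper's body (76 mm by 85 mm) begins 54 mm behind the grasp point. The pads swing forward as they close: fully open they stand 13 mm farther back than shut.
Start: joints at [-1.304, 0.053, 1.613, -0, 1.476, -0.119], TCP at [0.235, -0.579, 0.231] pointing down, gripper open.
Joint ranges: [-3.01, 3.01], [-1.01, 2.22], [0.06, 2.58], [-1.02, 4.17], [0.09, 2.62], [-3.14, 3.14]. Speed limits (rad/s): [2.57, 2.57, 3.14, 3.14, 3.14, 3.14].

### API

Orientations are given as a rotation vector (axis times angle).
In Python, from station import ctrl gives the robot as it stands. The module is installed in compiled form; this text tells all that it offers.
- The arm moves only by the shell command python3 -m handwheel 'ROWS' [OPENING] [FORCE]. ROWS is JSON, a list of rows, each a list of 2 entries, a list of its own where there are three numbers: the shift along the tool's x, y, z in cm, then the turn, a rotation vector about the tool's x, y, z in rad. In form: [[[tx, ty, tz], [ax, ay, az]], ...]. A call has 1 to 5 rows; each row is the pose to reach, as a shift and turn from the pose commanded when the call began, along the tool's axes at that moment; what a row does not reach only later rows make up. A row lasts 1/8 s, in which the tool goes at most 62.5 mm and 10.7 degrees, less where a joint would pass 70% of its speed; a pose out of reach is approached as far as the arm can. A call with a gripper value outside its range is refused whole. OPENING is the gripper's target within -1 to 1 (shut at 1, half-way at 0, fully open at -1), set as the call begins (- or left out, the last holds). The fingers move at their own pace and stop on an object; FORCE is the grip in N (left out, the last holds). Time passes only in rows, so rows that repeat a pose let the fingers close. It gives the time, the measured TCP pose, the force, the opening and the grip force at its end, in the units of the state.
- ctrl.get_obs(): the state, without advancing time (a new reading comes with each control period).
- ctrl.get_image(name): name is "side" or "top"; returns the picture (384x512x3 uint8, blue, green, red); there is no depth.
- ctrl.calibration(name): a dict with "fx", "fy", "cx", "cy" (pixels), "R" (3x3) and "t" (3): a world point X has camera coordinates R X + t. Camera axes: x right, y down, z forward; pixel columns grow to the right and rows downward; lengths in m; the calibration is good to about 2 mm. A picture is of the moment at which its call begins. calibration takes no time and is no camera call.
- ctrl.finish_job(): hands the job in; it is judged then, once.
Trained networks look in the newest picture that a camera, given by its name, has taken for a name from the list of things; names that differ only in an ending like _2 or _b are one class to them, and where a whole thing is asked for, a point or a joint stands for the part that bears it (a point fixed in the world has none). Each returns a list of dicts, best first, with "score" (0 to 1); they miss things now and then, are a little off and sometimes report something else, mostly with a low value. They report only what shows in the picture. A call takes as long as a camera call.
- ctrl.look_for(camera, query): "position" ([column, row] in pixels, amid what is visible of it).
- ctrl.landmark_of(camera, query): "position" ([column, row] in pixels: a listed point, or the origin of a listed thing).
The state is a dict: "t": time; "q": joint angles; "dq": joint speeds; "effort": joint torques, N m; "tool_pos": TCP position; "tool_rot": TCP orientation; "contact_force": force on the tool from outside, world axes, zero at the start; "wrist_torque": the same for the moment, N m; "opening": finger opening in m; "grip_force": force on a finger pad.
Only numpy, scipy, OpenCV 4.12 (cv2) and the standard library are available. Lean on these libraries where they do the work, as an engineer would, in place of code of your own. Each camera call takes 0.05 s, during which the arm holds its last target. There are 200 camera calls.

## Working session

There is one attempt and no reset: what is moved stays moved. The work goes in short steps, Python scripts to look and compute and a shell command to move; the robot and the scene stay as the last step left them, time stands still between calls to the robot, and variables do not carry over. Pictures are saved under pics/ and viewed, at most 10 in all, crops included, and the job is handed in when it is done.

```bash
mkdir -p pics; cat > h.py <<'E'
import numpy as np, cv2
from station import ctrl
from scipy.spatial.transform import Rotation as R
def ray(c,p):
    k=ctrl.calibration(c);Rm=np.array(k["R"]);t=np.array(k["t"])
    d=Rm.T@np.array([(p[0]-k["cx"])/k["fx"],(p[1]-k["cy"])/k["fy"],1]);return -Rm.T@t,d/np.linalg.norm(d)
def onz(c,p,z):
    o,d=ray(c,p);return o+d*(z-o[2])/d[2]
def tri(ps):
    A=0;b=0
    for c,p in ps:
        o,d=ray(c,p);M=np.eye(3)-np.outer(d,d);A=A+M;b=b+M@o
    return np.linalg.solve(A,b)
def proj(c,X):
    k=ctrl.calibration(c);v=np.array(k["R"])@X+np.array(k["t"]);return [k["fx"]*v[0]/v[2]+k["cx"],k["fy"]*v[1]/v[2]+k["cy"]]
E
python3 - <<'E'
from h import *
ims=[ctrl.get_image(c) for c in("side","top")]
for c,i in zip(("side","top"),ims): cv2.imwrite(f"pics/{c}0.png",i)
for q in("control_box","slot_floor","panel","dial","thread_spool","needle_box","wax_block"):
    for c in("side","top"):
        print(q,c,[(np.round(d["position"],1),round(d["score"],2)) for d in ctrl.landmark_of(c,q)[:2]],[(np.round(d["position"],1),round(d["score"],2)) for d in ctrl.look_for(c,q)[:1]])
o=ctrl.get_obs();print(o["t"],o["tool_pos"],R.from_rotvec(o["tool_rot"]).as_matrix().round(3),o["opening"])
E
```

```text
control_box side [(array([262.7, 195.7]), 0.96)] [(array([265.6, 191.5]), 0.66)]
control_box top [(array([287.1, 198.2]), 0.59)] [(array([288. , 197.7]), 0.98)]
slot_floor side [(array([275.5, 171. ]), 0.86), (array([292.3, 253.2]), 0.22)] [(array([277.3, 168.1]), 0.91)]
slot_floor top [(array([293.8, 210.3]), 0.64)] [(array([292.6, 211.8]), 0.86)]Traceback (most recent call last):
  File "<stdin>", line 6, in <module>
ValueError: it knows: control_box, needle_box, slot_floor, thread_spool, wax_block
```

View pics/side0.png

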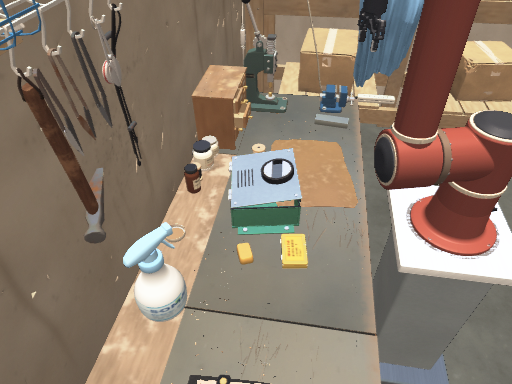

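View pics/top0.png

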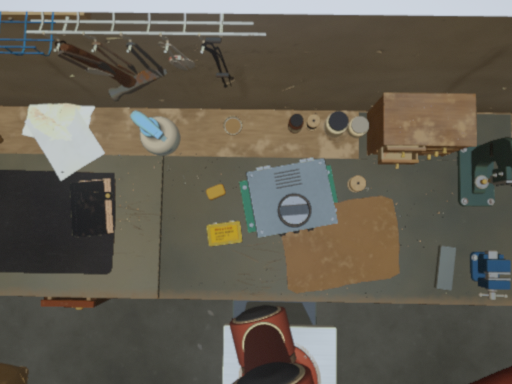

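The side view shows the box at (265,190) with the collar at (277,171), the tin at (294,250) and the wax at (245,253). The top view shows the fastener at (294,210), with its slot roughly along the image columns, and the box turned slightly. Next I'll measure positions and the slot direction.

```bash
python3 - <<'E'
from h import *
P={}
for q in("control_box","slot_floor","thread_spool","needle_box","wax_block"):
    ps=[]
    for c in("side","top"):
        l=ctrl.landmark_of(c,q)
        if l: ps.append((c,l[0]["position"]))
    z={"slot_floor":.092}.get(q,0)
    print(q,[onz(c,p,z).round(4) for c,p in ps], tri(ps).round(4) if len(ps)>1 else "")
o=ctrl.get_obs();print(o["t"],o["tool_pos"],R.from_rotvec(o["tool_rot"]).as_matrix().round(3).tolist(),o["opening"])
i=ctrl.get_image("top");ctrl.get_image("side")
cv2.imwrite("pics/top1.png",cv2.resize(i[150:245,230:345],None,fx=6,fy=6,interpolation=cv2.INTER_CUBIC))
# slot orientation from bright pixels inside dark collar
g=cv2.cvtColor(i,cv2.COLOR_BGR2GRAY)
print(g[194:228:2,276:314:2])
print({c:ctrl.calibration(c) for c in ["top"]})
E
```

```text
control_box [array([ 0.5157, -0.0317,  0.    ]), array([ 0.5129, -0.0185,  0.    ])] [ 0.5129 -0.0177  0.0132]
slot_floor [array([ 0.4811, -0.038 ,  0.092 ]), array([ 0.4754, -0.0319,  0.092 ])] [ 0.4778 -0.0313  0.0976]
thread_spool [array([ 0.5554, -0.2082,  0.    ]), array([ 0.5462, -0.2221,  0.    ])] [ 0.5526 -0.2242 -0.0121]
needle_box [array([0.4059, 0.1635, 0.    ]), array([0.4128, 0.155 , 0.    ])] [ 0.4093  0.1558 -0.01  ]
wax_block [array([0.5312, 0.1952, 0.    ]), array([0.5277, 0.1906, 0.    ])] [ 0.5301  0.1914 -0.0048]
1.0 [ 0.2351811  -0.57903532  0.23128635] [[0.927, 0.376, 0.0], [0.376, -0.927, 0.0], [0.0, -0.0, -1.0]] 0.08579560230107486
[[131 131 130 131 130 114  92  79  74  74  76  83 104 125 131 131 132 133
  132]
 [131 132 132 128 104  70  88 119 123 126 123 117  85  76 104 129 132 132
  132]
 [132 131 126  89  73 126 156 159 159 159 158 159 150 110  79  95 131 133
  133]
 [132 131 101  71 136 160 159 159 159 158 158 159 159 157 122  79  97 132
  134]
 [132 120  70 124 159 159 159 159 156 158 158 158 157 157 156 110  78 120
  134]
 [132  99  80 153 150 147 146 
[... 556 characters left out ...]
59 159 159 159 159 159 159 158 159 159 155 105  80 128
  130]
 [133 132  97  75  92 151 159 159 159 158 159 158 159 148 118  72 104 129
  132]
 [132 132 129  96  74  81 141 153 154 157 157 158 143  85  70  94 128 130
  132]
 [132 132 131 129  98  74  73  81  81  91  86  82  71  73 102 128 130 130
  131]
 [132 131 131 130 128 122  92  78  74  79  76  73  97 124 129 128 129 130
  129]]
{'top': {'fx': 430.29429616855833, 'fy': 430.29429616855833, 'cx': 257.1889077132073, 'cy': 189.12007108999234, 'R': array([[ 0.01775279, -0.9997343 , -0.01470257],
       [-0.99682085, -0.01655488, -0.07793675],
       [ 0.07767265,  0.01603942, -0.99684989]]), 't': array([0.0590682 , 0.53727536, 1.20728855])}}
```

View pics/top1.png

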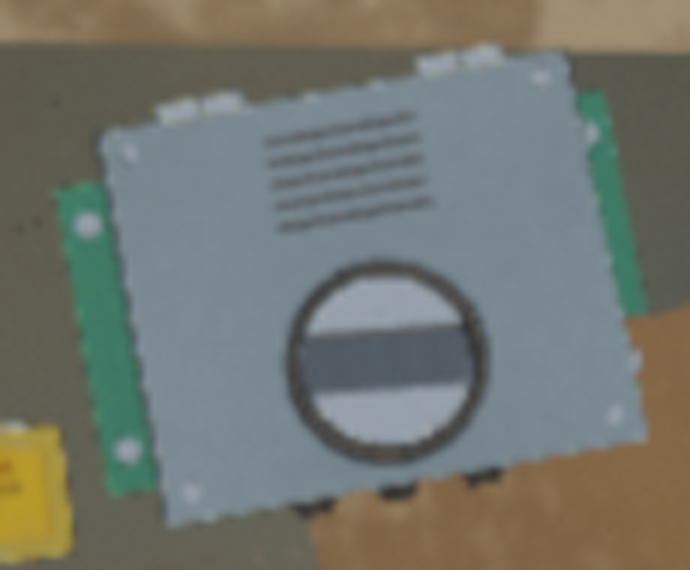

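The crop shows the slot slightly off the box's y axis. Slot edges run (305,338)-(468,328) and (310,392)-(465,382), and the collar centre is at (388,362), all in crop pixels. The rear panel edge runs (108,133)-(565,58).

```bash
python3 - <<'E'
from h import *
f=lambda u,v,z: onz("top",(230+(u+.5)/6-.5,150+(v+.5)/6-.5),z)[:2]
ang=lambda a,b:np.degrees(np.arctan2(-(a-b)[0],(a-b)[1]))
rl,rr,fl,fr=f(108,133,.076),f(565,58,.076),f(168,524,.100),f(645,440,.100)
print("yaw rear/front",ang(rl,rr),ang(fl,fr),"len",np.linalg.norm(rl-rr),np.linalg.norm(fl-fr))
print("slot",ang(f(305,338,.111),f(468,328,.111)),ang(f(310,392,.111),f(465,382,.111)))
c=f(388,362,.111);print("collar c",c, "corner mean",(rl+rr+fl+fr)/4)
for off,y in((0.131,10.5),):
    h=(rl+rr)/2;d=np.array([np.cos(np.radians(y)),np.sin(np.radians(y))]);print("from hinge",h-d*.131)
s=[("side",ctrl.look_for("side","slot_floor")[0]["position"])];print([onz("side",p,.105) for _,p in s])
print(proj("side",[*c,.111]),ctrl.get_obs()["t"])
E
```

```text
yaw rear/front 10.295338916371858 10.975694994788496 len 0.21124814709584683 0.213817357200138
slot 4.496741758373436 4.689079776414275
collar c [ 0.47589873 -0.03171665] corner mean [ 0.51075015 -0.0252976 ]
from hinge [ 0.46925372 -0.0332408 ]
[array([ 0.48152195, -0.03403177,  0.105     ])]
[np.float64(277.3158002403594), np.float64(167.18891654974817)] 1.15
```

```bash
cat > rem.py <<'E'
import sys
from h import *
# usage: x y z yaw_deg(of tool x)
x,y,z,w=map(float,sys.argv[1:5]);o=ctrl.get_obs();M=R.from_rotvec(o["tool_rot"])
w=np.radians(w);T=R.from_matrix(np.array([[np.cos(w),np.sin(w),0],[np.sin(w),-np.cos(w),0],[0,0,-1]]))
print("t",round(o["t"],2),"shift cm",(M.inv().apply(np.array([x,y,z])-o["tool_pos"])*100).round(2),"rot",(M.inv()*T).as_rotvec().round(4),
 "pos",o["tool_pos"].round(4),"F",np.round(o["contact_force"],1),"T",np.round(o["wrist_torque"],2),"q",np.round(o["q"],2),"open",round(o["opening"],4))
E
python3 -m handwheel '[[[42.8,-41.7,0],[0,0,-0.9]],[[42.8,-41.7,0],[0,0,-0.9]],[[42.8,-41.7,0],[0,0,-0.9]],[[42.8,-41.7,0],[0,0,-0.9]],[[42.8,-41.7,0],[0,0,-0.9]]]' 0.42 60
python3 rem.py .4745 -.032 .16 184.6
```

```text
t: 1.78
tool_pos: [0.361, -0.291, 0.2315]
tool_rot: [2.509, 1.889, 0.001]
contact_force: [1.2, -0.2, 0.5]
opening: 0.0251
grip_force: 0.0
t 1.77 shift cm [28.03  3.73  7.15] rot [ 4.0000e-04  1.2000e-03 -1.9316e+00] pos [ 0.361  -0.291   0.2315] F [ 1.2 -0.2  0.5] T [-0.05 -0.06 -0.01] q [-0.84 -0.35  1.97  0.    1.52 -0.56] open 0.0251
```

```bash

python3 -m handwheel '[[[28,3.7,3.5],[0,0,-1.9]],[[28,3.7,3.5],[0,0,-1.9]],[[28,3.7,3.5],[0,0,-1.9]],[[28,3.7,3.5],[0,0,-1.9]],[[28,3.7,3.5],[0,0,-1.9]]]'
python3 rem.py .4745 -.032 .14 184.6
```

```text
t: 2.4
tool_pos: [0.4752, -0.0318, 0.1961]
tool_rot: [1.38, 2.822, 0.0]
contact_force: [-0.1, -1.3, -0.2]
opening: 0.0253
grip_force: 0.0
t 2.4 shift cm [ 0.02 -0.07  5.61] rot [ 3.000e-04  0.000e+00 -9.896e-01] pos [ 0.4752 -0.0318  0.1961] F [-0.1 -1.3 -0.2] T [ 0.02 -0.09  0.03] q [-0.22 -0.29  1.99  0.    1.45 -0.88] open 0.0253
```

```bash

python3 -m handwheel '[[[0,0,5.2],[0,0,-0.99]],[[0,0,5.2],[0,0,-0.99]],[[0,0,5.2],[0,0,-0.99]],[[0,0,5.2],[0,0,-0.99]],[[0,0,5.2],[0,0,-0.99]]]'
python3 -m handwheel '[[[0,0,0],[0,0,-0.07]],[[0,0,0],[0,0,-0.07]],[[0,0,0],[0,0,-0.07]]]'
python3 rem.py .4745 -.032 .14 184.6
python3 - <<'E'
from h import *
a=ctrl.get_image("side");b=ctrl.get_image("top")
f=lambda i,u,v:cv2.resize(i[v-38:v+38,u-50:u+50],None,fx=5.5,fy=5.5,interpolation=cv2.INTER_CUBIC)
cv2.imwrite("pics/c2.png",np.vstack([f(a,275,160),f(b,292,205)])[:, :]) if 0 else cv2.imwrite("pics/c2.png",cv2.resize(np.hstack([f(a,275,160),f(b,292,205)]),(800,304)))
E
```

```text
t: 3.02
tool_pos: [0.4748, -0.0345, 0.1444]
tool_rot: [-0.04, 3.141, -0.0]
contact_force: [-1.0, 0.1, -0.0]
opening: 0.0245
grip_force: 0.0
t: 3.4
tool_pos: [0.4747, -0.0345, 0.1444]
tool_rot: [-0.139, 3.138, -0.0]
contact_force: [-0.0, -0.3, -0.2]
opening: 0.0248
grip_force: 0.0
t 3.4 shift cm [0.   0.25 0.44] rot [-0.      0.0001  0.0079] pos [ 0.4747 -0.0345  0.1444] F [-0.  -0.3 -0.2] T [ 0. -0. -0.] q [-0.23 -0.25  2.04  0.    1.35 -1.89] open 0.0248
```

View pics/c2.png

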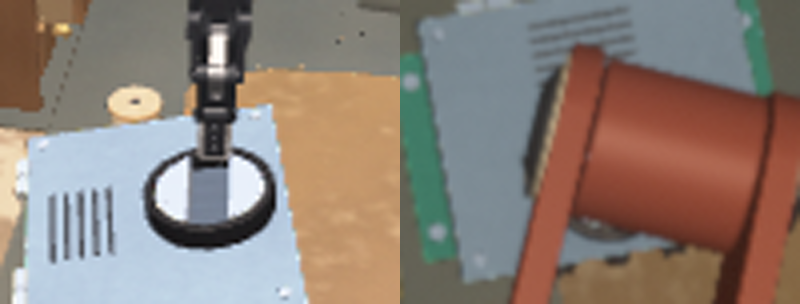

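The left half (side view) shows the fingers above the slot: finger centre at about column 213, slot centre at about 208, so nearly lined up. In the top view the arm hides the dial. I'll check that offset numerically and go lower.

```bash

python3 -m handwheel '[[[0,0.25,1.2],[0,0,0]],[[0,0.25,2.3],[0,0,0]],[[0,0.25,2.3],[0,0,0]]]'
python3 rem.py .4745 -.032 .1 184.6
python3 - <<'E'
from h import *
for z in(.122,.111): print(z,proj("side",[.4747,-.032,z]),proj("side",[.4847,-.032,z]))
a=ctrl.get_image("side")
print(ctrl.landmark_of("side","slot_floor")[:1])
cv2.imwrite("pics/c3.png",cv2.resize(a[140:195,240:315],None,fx=8,fy=8,interpolation=cv2.INTER_CUBIC))
E
```

```text
t: 3.88
tool_pos: [0.4732, -0.0317, 0.1193]
tool_rot: [0.14, -3.135, -0.001]
contact_force: [0.4, -0.4, 0.5]
opening: 0.0244
grip_force: 0.0
t 3.88 shift cm [-0.13 -0.05  1.93] rot [ 0.0011 -0.0034  0.0089] pos [ 0.4732 -0.0317  0.1193] F [ 0.4 -0.4  0.5] T [0.05 0.   0.01] q [-0.22 -0.22  2.06 -0.    1.3  -1.88] open 0.0244
0.122 [np.float64(277.8899735567021), np.float64(163.95484843056676)] [np.float64(274.1922803259252), np.float64(163.6169651299599)]
0.111 [np.float64(277.76860581695723), np.float64(167.1648863906348)] [np.float64(274.09857376931126), np.float64(166.82551463495668)]
[{'position': [278.5, 171.6], 'score': 0.8}]
```

View pics/c3.png

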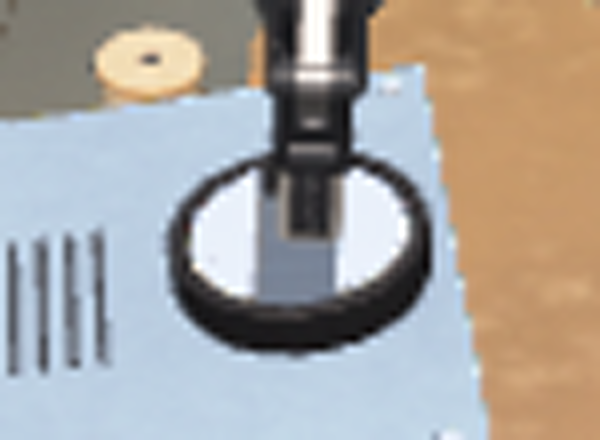

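The side crop shows the finger centre at about column 311 and the slot centre at about 297. That puts the fingers about 4.5 mm off toward the robot, so I'll shift +x and then enter.

```bash

python3 -m handwheel '[[[-0.43,-0.05,0],[0,0,0]],[[-0.43,-0.05,0],[0,0,0]],[[-0.43,-0.05,0.5],[0,0,0]],[[-0.43,-0.05,1.0],[0,0,0]],[[-0.43,-0.05,1.0],[0,0,0]]]'
python3 rem.py .4775 -.032 .1 184.6
python3 - <<'E'
from h import *
a=ctrl.get_image("side")
cv2.imwrite("pics/c4.png",cv2.resize(a[140:195,240:315],None,fx=8,fy=8,interpolation=cv2.INTER_CUBIC))
E
```

```text
t: 4.6
tool_pos: [0.4782, -0.032, 0.1104]
tool_rot: [0.14, -3.137, -0.001]
contact_force: [-0.4, -0.4, 0.0]
opening: 0.0245
grip_force: 0.0
t 4.6 shift cm [0.07 0.   1.04] rot [ 0.0005 -0.0015  0.0089] pos [ 0.4782 -0.032   0.1104] F [-0.4 -0.4  0. ] T [-0.01 -0.03 -0.  ] q [-0.22 -0.2   2.06 -0.    1.28 -1.88] open 0.0245
```

View pics/c4.png

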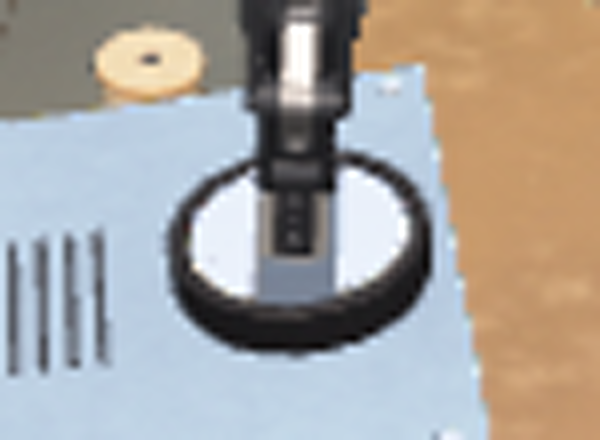

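Fingers are now centred on the slot (294 against 296). Descending.

```bash

python3 -m handwheel '[[[0,0,0.4],[0,0,0]],[[0,0,0.8],[0,0,0]],[[0,0,1.2],[0,0,0]],[[0,0,1.2],[0,0,0]]]'
python3 rem.py .475 -.032 .08 184.6
```

```text
t: 5.15
tool_pos: [0.4785, -0.032, 0.0987]
tool_rot: [0.14, -3.137, -0.0]
contact_force: [0.2, -0.4, -0.2]
opening: 0.0246
grip_force: 0.0
t 5.15 shift cm [0.34 0.03 1.87] rot [ 0.0003 -0.001   0.0089] pos [ 0.4785 -0.032   0.0987] F [ 0.2 -0.4 -0.2] T [ 0.03 -0.06 -0.01] q [-0.22 -0.18  2.07  0.    1.26 -1.88] open 0.0246
```

```bash

python3 -m handwheel '[[[0.05,0,0.4],[0,0,0]],[[0.1,0,0.8],[0,0,0]],[[0.2,0,1.2],[0,0,0]],[[0.25,0,1.6],[0,0,0]],[[0.25,0,1.6],[0,0,0]]]'
python3 rem.py .475 -.032 .08 184.6
```

```text
t: 5.78
tool_pos: [0.4768, -0.0324, 0.0835]
tool_rot: [-0.14, 3.137, -0.0]
contact_force: [1.1, -0.6, 3.3]
opening: 0.025
grip_force: 1.4
t 5.78 shift cm [0.17 0.06 0.35] rot [-0.0003  0.0011  0.0089] pos [ 0.4768 -0.0324  0.0835] F [ 1.1 -0.6  3.3] T [-0.07 -0.28  0.03] q [-0.22 -0.17  2.08  0.    1.23 -1.88] open 0.025
```

```bash

python3 -m handwheel '[[[0.05,0,0.3],[0,0,0]],[[0.05,0,0.5],[0,0,0]],[[0.05,0,0.5],[0,0,0]]]'
python3 rem.py .475 -.032 .08 184.6
```

```text
t: 6.15
tool_pos: [0.4766, -0.0325, 0.0798]
tool_rot: [-0.14, 3.137, -0.0]
contact_force: [0.1, 0.2, 10.5]
opening: 0.0248
grip_force: 5.0
t 6.15 shift cm [ 0.16  0.06 -0.02] rot [-0.0002  0.0011  0.0089] pos [ 0.4766 -0.0325  0.0798] F [ 0.1  0.2 10.5] T [0.1  0.15 0.02] q [-0.22 -0.16  2.08  0.    1.22 -1.88] open 0.0248
```

Panel is pressed shut at about 10 N. Now turning clockwise (+z of the tool).

```bash

python3 -m handwheel '[[[0,0,0.1],[0,0,0.1]],[[0,0,0.1],[0,0,0.2]],[[0,0,0.1],[0,0,0.3]],[[0,0,0.1],[0,0,0.4]],[[0,0,0.1],[0,0,0.5]]]'
python3 rem.py .475 -.032 .08 94
```

```text
t: 6.78
tool_pos: [0.4753, -0.0334, 0.0797]
tool_rot: [-0.644, -3.072, 0.005]
contact_force: [-10.5, -3.1, 20.1]
opening: 0.0247
grip_force: 9.8
t 6.78 shift cm [ 0.09  0.12 -0.03] rot [-4.500e-03  2.000e-04  1.088e+00] pos [ 0.4753 -0.0334  0.0797] F [-10.5  -3.1  20.1] T [-0.5   1.7   0.18] q [-0.22 -0.16  2.08 -0.    1.22 -1.38] open 0.0247
```

```bash

python3 -m handwheel '[[[0.16,-0.13,0],[0,0,0.05]],[[0.16,-0.13,0],[0,0,0.15]],[[0.16,-0.13,0],[0,0,0.25]],[[0.16,-0.13,0],[0,0,0.35]],[[0.16,-0.13,0],[0,0,0.4]]]'
python3 rem.py .475 -.032 .08 94
```

```text
t: 7.4
tool_pos: [0.4738, -0.0338, 0.0797]
tool_rot: [-1.24, -2.885, 0.004]
contact_force: [-8.0, -2.2, 17.7]
opening: 0.0247
grip_force: 9.0
t 7.4 shift cm [ 0.04  0.21 -0.03] rot [-0.0027  0.0011  0.689 ] pos [ 0.4738 -0.0338  0.0797] F [-8.  -2.2 17.7] T [-0.29  1.29  0.16] q [-0.23 -0.17  2.09 -0.    1.22 -0.98] open 0.0247
```

```bash

python3 -m handwheel '[[[0.08,-0.13,0],[0,0,0.1]],[[0.08,-0.13,0],[0,0,0.2]],[[0.08,-0.13,0],[0,0,0.3]],[[0.08,-0.13,0],[0,0,0.4]],[[0.08,-0.13,0],[0,0,0.5]]]'
python3 rem.py .473 -.033 .08 94
```

```text
t: 8.02
tool_pos: [0.472, -0.0334, 0.0797]
tool_rot: [-1.917, -2.487, 0.003]
contact_force: [-9.9, 1.4, 19.7]
opening: 0.0249
grip_force: 9.8
t 8.03 shift cm [ 0.01  0.11 -0.03] rot [-0.0028 -0.0002  0.1876] pos [ 0.472  -0.0334  0.0797] F [-9.9  1.4 19.7] T [0.16 1.49 0.15] q [-0.23 -0.17  2.09 -0.    1.22 -0.48] open 0.0249
```

```bash

python3 -m handwheel '[[[0,-0.1,0],[0,0,0.1]],[[0,-0.1,0],[0,0,0.2]],[[0,-0.1,0],[0,0,0.25]],[[0,-0.1,0],[0,0,0.25]]]'
python3 rem.py .473 -.033 .08 90
```

```text
t: 8.52
tool_pos: [0.4731, -0.0307, 0.0797]
tool_rot: [-2.209, -2.231, -0.011]
contact_force: [1.3, 11.5, 14.5]
opening: 0.0247
grip_force: 14.6
t 8.53 shift cm [-0.23 -0.01 -0.03] rot [ 0.0034 -0.0065  0.0102] pos [ 0.4731 -0.0307  0.0797] F [ 1.3 11.5 14.5] T [1.98 0.01 0.28] q [-0.23 -0.17  2.09  0.01  1.22 -0.24] open 0.0247
```

```bash

python3 -m handwheel '[[[0,0,0],[0,0,0.08]],[[0,0,0],[0,0,0.12]],[[0,0,0],[0,0,0.12]]]'
python3 rem.py .473 -.033 .08 90
```

```text
t: 8.9
tool_pos: [0.4734, -0.0303, 0.0798]
tool_rot: [-2.331, -2.103, -0.011]
contact_force: [2.4, 14.1, 13.0]
opening: 0.0245
grip_force: 57.8
t 8.9 shift cm [-0.27 -0.02 -0.02] rot [ 0.0039 -0.0061 -0.1027] pos [ 0.4734 -0.0303  0.0798] F [ 2.4 14.1 13. ] T [ 2.22 -0.23  2.41] q [-0.23 -0.17  2.09  0.01  1.22 -0.12] open 0.0245
```

Torque jumped to 2.4 N m, so the fastener is at its stop. I'll relax the twist, ease the side force, and withdraw straight up.

```bash

python3 -m handwheel '[[[0.1,0,0],[0,0,-0.08]],[[0.15,0,0],[0,0,-0.12]],[[0.15,0,-0.2],[0,0,-0.12]],[[0.15,0,-0.2],[0,0,-0.12]]]'
python3 rem.py .473 -.033 .08 90
```

```text
t: 9.4
tool_pos: [0.4731, -0.0304, 0.0801]
tool_rot: [2.21, 2.232, 0.009]
contact_force: [6.3, 6.1, 2.6]
opening: 0.0247
grip_force: 7.2
t 9.4 shift cm [-0.26 -0.01  0.  ] rot [ 0.0042 -0.0036  0.0102] pos [ 0.4731 -0.0304  0.0801] F [6.3 6.1 2.6] T [ 0.97 -0.96  0.17] q [-0.22 -0.17  2.09  0.    1.22 -0.24] open 0.0247
```

```bash

python3 -m handwheel '[[[0.08,0.1,0],[0,0,-0.02]],[[0.08,0.1,-0.3],[0,0,-0.02]],[[0.08,0.1,-0.8],[0,0,-0.02]],[[0.08,0.1,-1.4],[0,0,-0.02]],[[0.08,0.1,-2],[0,0,-0.02]]]'
python3 -m handwheel '[[[0,0,-3],[0,0,0]],[[0,0,-6],[0,0,0]],[[0,0,-10],[0,0,0]],[[0,0,-15],[0,0,0]],[[0,0,-15],[0,0,0]]]'
python3 -m handwheel '[[[0,-6,0],[0,0,0]],[[0,-10,0],[0,0,0]],[[0,-10,0],[0,0,0]]]'
python3 - <<'E'
from h import *
a=ctrl.get_image("side");b=ctrl.get_image("top")
f=lambda i,u,v:cv2.resize(i[v-38:v+38,u-50:u+50],None,fx=4,fy=4,interpolation=cv2.INTER_CUBIC)
cv2.imwrite("pics/c5.png",np.hstack([f(a,270,185),f(b,292,205)]))
E
```

```text
t: 10.02
tool_pos: [0.4723, -0.0315, 0.0995]
tool_rot: [2.188, 2.254, -0.001]
contact_force: [1.2, -0.3, -0.1]
opening: 0.0246
grip_force: 0.0
t: 10.65
tool_pos: [0.4751, -0.032, 0.2554]
tool_rot: [2.182, 2.248, 0.008]
contact_force: [0.2, -0.1, 0.0]
opening: 0.0248
grip_force: 0.0
t: 11.02
tool_pos: [0.371, -0.0343, 0.2485]
tool_rot: [2.189, 2.253, -0.0]
contact_force: [-0.3, 0.6, -1.2]
opening: 0.0248
grip_force: 0.0
```

View pics/c5.png

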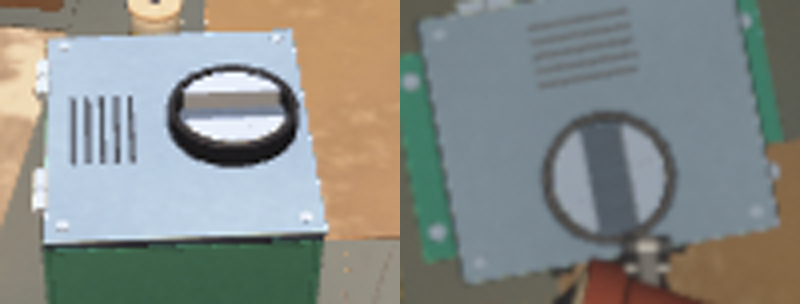

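The side view shows the panel flat on the box with only a thin dark line at the edge. The top view shows the slot running (595,125)-(620,235), close to the box's x axis. I'll check the angle numerically before handing in.

```bash
python3 - <<'E'
from h import *
b=ctrl.get_image("top");ctrl.get_image("side")
g=cv2.cvtColor(b,cv2.COLOR_BGR2GRAY).astype(float)
p=ctrl.look_for("top","slot_floor")[0]["position"];print(p)
s=ctrl.landmark_of("side","slot_floor")[0];print(s["score"],[onz("side",s["position"],z) for z in(.08,.098)])
W=[]
for r in range(203,219):
    row=g[r,282:308]; w=np.clip(135-row,0,45); w[:4]=0;w[-4:]=0
    c=(w*np.arange(282,308)).sum()/w.sum(); W.append(onz("top",(c,r),.094)[:2])
W=np.array(W);print("slot yaw",np.degrees(np.arctan(np.polyfit(W[:,0],W[:,1],1)[0])),W.mean(0))
E
```

```text
[293.5, 211.0]
0.59 [array([ 0.46529202, -0.02889668,  0.08      ]), array([ 0.46352888, -0.0075433 ,  0.098     ])]
slot yaw 11.470512490424918 [ 0.47485876 -0.03182409]
```

```bash
python3 -c "
from station import ctrl
print(ctrl.finish_job())"
```

```text
the job is handed in; nothing more can be done
None
```

I pressed the panel shut and turned the fastener to its stop; after I took the hand away it measured within about 1° of the stop, the panel stayed flat, and the job is handed in (no verdict came back).

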